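# Swap the odd colour standard in the lamp-lit nest block

### The job

The three-pocket grey nest block under the lamp bar should hold only white standard tiles, but one of them is orange. Tip the orange tile up by pressing its near edge (at the yellow dot), take it out and set it down flat, coloured face up, in the red return tray, then take the white tile from the stock stand and seat it flat and fully home in the empty pocket. Do not drop tiles, do not knock the lamp, leave the two white tiles seated in the block and leave everything else where it is.

Things in the scene. Friction and masses are not known exactly. Their poses are not given: they have to be found in the camera images.
- nest: Fixed grey block 110 (x) x 236 (y) x 46 mm tall; origin at the centre of its underside, x to its far (lamp) side, y left. Three pockets at y = +80, 0, -80 mm, each from x = -43 to +41.5 mm and 54 mm wide, ribs 26 mm between. Pocket floor level at z = 30 mm from x = -4 to +41.5 mm (a tile lies flush with the rim); from x = -4 mm to the near end (yellow dot) a 36 degree ramp falls into a V-shaped well.
- pocket_a (a point): Left pocket (block's y = +80 mm): where the centre of a seated tile's underside belongs, 30 mm above the bench; axes as the block's. In every pocket, pushing a tile's near end lightly (a few N) about 10 mm below the rim tips it about the line x = -4 mm; past 25 degrees it falls onto the ramp and stays tipped.
- pocket_b (a point): Middle pocket (block's y = 0): same kind of point, axes as the block's. A tipped tile rests at about 36 degrees, near end down in the well, its far end about 25 mm up with its long sides free above the rim; pressing that raised end down tips it back flat.
- pocket_c (a point): Right pocket (block's y = -80 mm), same kind of point. Axes as the block's.
- lamp: Fixed aluminium lamp bar over the block's far part; origin and axes as the block's. Bar at x = +31 to +45 mm, 250 mm long, 143 to 156 mm above the bench; 10 mm posts at x = 75, y = +-121 mm. It bars a gripper from coming straight down on a tipped tile's raised end; one leaning back to the robot about 36 degrees (fingers pointing down and to +x) goes in below it, square to the tile.
- orange_tile: Colour-standard tile, 80 x 50 x 16 mm (own x, y, z): a black holder 8 mm thick with a coloured ceramic face 72 x 50 x 8 mm on top (a 4 mm step at each end), 0.12 kg give or take 30 percent; origin at the centre of its underside, z up through the coloured face. Orange: the wrong one, in one of the three pockets, x along the block's x.
- white_tile_1: Colour-standard tile, 80 x 50 x 16 mm (own x, y, z): a black holder 8 mm thick with a coloured ceramic face 72 x 50 x 8 mm on top (a 4 mm step at each end), 0.12 kg give or take 30 percent; origin at the centre of its underside, z up through the coloured face. White, rightly in one of the pockets.
- white_tile_2: Colour-standard tile, 80 x 50 x 16 mm (own x, y, z): a black holder 8 mm thick with a coloured ceramic face 72 x 50 x 8 mm on top (a 4 mm step at each end), 0.12 kg give or take 30 percent; origin at the centre of its underside, z up through the coloured face. White, rightly in one of the pockets.
- stock_white: Colour-standard tile, 80 x 50 x 16 mm (own x, y, z): a black holder 8 mm thick with a coloured ceramic face 72 x 50 x 8 mm on top (a 4 mm step at each end), 0.12 kg give or take 30 percent; origin at the centre of its underside, z up through the coloured face. White: the replacement, lying flat on one saddle of the stock stand, x along the stand's x.
- stock_blue: Colour-standard tile, 80 x 50 x 16 mm (own x, y, z): a black holder 8 mm thick with a coloured ceramic face 72 x 50 x 8 mm on top (a 4 mm step at each end), 0.12 kg give or take 30 percent; origin at the centre of its underside, z up through the coloured face. Blue: not wanted, on the other saddle of the stock stand.
- stock_stand: Fixed stand, on the left or the right of the block: base plate 110 (x) x 160 (y) x 10 mm with two grey saddles 70 (x) x 24 (y) mm, at y = +50 and -50 mm, tops 40 mm above the bench; the tiles lie lengthwise on them and overhang 13 mm on each long side and 5 mm at each end. Origin at the centre of the underside.
- return_tray: Fixed red open tray on the other side of the block, 170 (x) x 160 (y) x 18 mm outside, walls and floor 4 mm; origin at the centre of its underside, floor 4 mm above it.
- reagent_bottle: Amber glass bottle, 64 mm across, 150 mm tall, bystander on the far side; origin at the centre of its underside.
- beaker: Open glass beaker, 68 mm across, 85 mm tall, bystander on the far side; origin at the centre of its underside.
- sample_jar: Small clear jar with blue cap, 38 mm across, 50 mm tall, bystander between robot and nest block; origin at the centre of its underside.
- lab_spatula: Spatula with black handle, 150 mm long, lying flat, bystander between robot and nest block; origin at its middle, underside.
Not all that is in view belongs to the job. What is shaped like the white_tile_2 but turquoise is not meant.

How it is judged:
On the way, in this order (a step that is already met when the one before it is completed fails the run):
1. the orange tile stands tipped up in its pocket, by more than 20 degrees (angle between orange_tile's own z axis and vertical above 0.35 rad and (horizontal distance between orange_tile and pocket_a below 0.025 m or horizontal distance between orange_tile and pocket_b below 0.025 m or horizontal distance between orange_tile and pocket_c below 0.025 m) and z of orange_tile in the frame of nest below 0.05 m), for 0.1 s.
2. the orange tile lies flat and released in the return tray (x of orange_tile in the frame of return_tray between -0.06 and 0.06 m and y of orange_tile in the frame of return_tray between -0.065 and 0.065 m and z of orange_tile in the frame of return_tray between 0 and 0.009 m and angle between orange_tile's own z axis and vertical below 0.1 rad and contact force between the fingers and orange_tile below 0.05 N), for 0.2 s.
At the end, for the whole second after the job is handed in: The stock white tile and the two other white tiles each lie flat (within 3.4 degrees) and fully home (underside within about 3 mm of the pocket floor) within 6 mm of a pocket's seat point; the orange tile lies flat, face up and released on the floor of the return tray; all at rest (all of step 2 and (horizontal distance between stock_white and pocket_a below 0.006 m or horizontal distance between stock_white and pocket_b below 0.006 m or horizontal distance between stock_white and pocket_c below 0.006 m) and z of stock_white in the frame of nest between 0.026 and 0.033 m and angle between each of stock_white, white_tile_1, white_tile_2's own z axis and vertical below 0.06 rad and (horizontal distance between white_tile_1 and pocket_a below 0.006 m or horizontal distance between white_tile_1 and pocket_b below 0.006 m or horizontal distance between white_tile_1 and pocket_c below 0.006 m) and z of white_tile_1 in the frame of nest between 0.026 and 0.033 m and (horizontal distance between white_tile_2 and pocket_a below 0.006 m or horizontal distance between white_tile_2 and pocket_b below 0.006 m or horizontal distance between white_tile_2 and pocket_c below 0.006 m) and z of white_tile_2 in the frame of nest between 0.026 and 0.033 m and linear speed of each of stock_white, orange_tile below 0.02 m/s); the robot touches nothing.
It fails at once if the orange or the stock white tile is let fall from more than about 3 cm (faster than 0.8 m/s while not held) ((linear speed of orange_tile above 0.8 m/s and contact force between the fingers and orange_tile below 0.05 N) or (linear speed of stock_white above 0.8 m/s and contact force between the fingers and stock_white below 0.05 N)).
It fails at once if the lamp is knocked (more than 8 N) (contact force between any of the arm, the fingers, orange_tile, stock_white and lamp above 8 N).
It fails at once if one of the white tiles already in the block is tipped up or pushed out (angle between any of white_tile_1, white_tile_2's own z axis and vertical above 0.3 rad or distance of any of white_tile_1, white_tile_2 from where it was at the start of the episode above 0.02 m).
It fails at once if a bystander is moved more than 3 cm (distance of any of reagent_bottle, beaker, sample_jar, lab_spatula, stock_blue from where it was at the start of the episode above 0.03 m).
It also fails if it takes over 72 s, if anything falls off the work surface, if the arm or the gripper's body presses on something with over 40 N, if the wrist force passes 120 N, or if a joint passes its speed limit or range.

### The arm

A 7-joint arm with a two-finger parallel gripper is mounted at the origin on the work surface. World frame = base frame: x ahead of the robot, y to its left, z up, the work surface at z = 0. Lengths are in m, angles in rad, forces in N, time in s.
With the tool pointing down it reaches from about 0.4 to 0.9 m from the base axis. Payload 5.6 kg.
Tool frame: the origin (TCP) lies midway between the tips of the shut fingers; the grasp point (between the pads) lies 19 mm behind it; y points along the fingers, z is the direction in which the jaws open and shut, and the axes are right-handed (so a half turn about y gives the same grasp; the last joint's range is limited). The gripper opens to 92 mm and grips with 3 to 60 N. Pads are 20 mm wide; open, the fingers measure 128 mm over their backs; the gripper's body (75 mm by 189 mm) begins 69 mm behind the grasp point.
Start: joints at [1.113, 0.468, -0.012, 1.603, 0.006, 1.071, -0.056], TCP at [0.262, -0.595, 0.215] pointing down, gripper open.
Joint ranges: [-2.53, 2.53], [-0.31, 2.02], [-1.57, 1.55], [0.28, 2.44], [-1.29, 4.43], [0.15, 1.84], [-2.92, 2.92]. Speed limits (rad/s): [2.57, 2.57, 3.14, 3.14, 3.14, 3.14, 3.14].

### API

Orientations are given as a 3x3 rotation matrix whose columns are the frame's x, y, z axes.
In Python, from station import env, effector, solver, viewer, workorder, search_frame, tip_of gives the robot as it stands. Calls block until the motion is done:
- env.reach(position, orientation): joint-space move of the TCP to a pose.
- env.movel(position, frame=None, rate=0.15): straight line of the TCP; frame=None keeps the orientation; rate is the mean speed in m/s.
- env.goto_joints(angles): joint-space move.
- effector.release() and effector.grasp(squeeze=None): open the fingers fully, or close them until they stop; squeeze is the grip in N (None keeps the last).
- env.pause(seconds).
- solver.inverse_kinematics(position, orientation): joint angles nearest the present ones, or None.
- env.sense(): the state.
- viewer.read_camera(name): name is "scene" or "top" or "wrist"; returns (picture, depth): 480x640x3 uint8, red, green, blue; 480x640 float32, m along the optical axis (not along the pixel's ray), 0 where there is no reading.
- viewer.camera_info(name): a dict with "intrinsics" (3x3 intrinsics, pixels), "dist_coeffs" ([k1, k2, p1, p2, k3] as OpenCV has them; the pictures are not rectified), "eye" and "rotation" of the camera in the world; the wrist camera has in their place "T_tool_cam" (4x4, takes a point from camera to tool coordinates, whose origin is the TCP and whose axes are the tool frame's). Camera axes: x right, y up, looking along -z (the intrinsics and any distortion apply to the point x, -y, -z); pixel columns grow to the right and rows downward; lengths in m; the calibration is good to about 2 mm. A picture is of the moment at which its call begins: read the wrist's pose just before it. camera_info takes no time and is no camera call.
A pose or a line that the arm cannot do raises env.PlanningError and nothing moves.
- workorder.finish_job(): hands the job in, once; it reports no verdict.
Trained networks look in the newest picture that a camera, given by its name, has taken for a name from the list of things; names that differ only in an ending like _2 or _b are one class to them, and where a whole thing is asked for, a point or a joint stands for the part that bears it (a point fixed in the world has none). Each returns a list of dicts, best first, with "score" (0 to 1); they miss things now and then, are a little off and sometimes report something else, mostly with a low value. They report only what shows in the picture. A call takes as long as a camera call. They do not tell look-alikes from the thing itself.
- search_frame(camera, name): "at" ([x, y, z] in m, in world coordinates, good to about 4 mm: the middle of the surface that is visible of it).
- tip_of(camera, name): "at" ([x, y, z] in m, in world coordinates, good to about 4 mm: a listed point, or the origin of a listed thing).
The state is a dict: "t": time; "joint_positions": joint angles; "joint_velocities": joint speeds; "tau": joint torques, N m; "ee_pos": TCP position; "tcp_rot": TCP orientation; "wrist_force": force on the tool from outside, world axes, zero at the start; "moment": the same for the moment, N m; "gripper_width": finger opening in m.
Only numpy, scipy, OpenCV 4.12 (cv2) and the standard library are available. Lean on these libraries where they do the work, as an engineer would, in place of code of your own. Each camera call takes 0.05 s, during which the arm holds its last target.

## Working session

There is one attempt and no reset: what is moved stays moved. The work goes in short steps, each a Python script; the robot and the scene stay as the last script left them, time stands still between calls to the robot, and variables do not carry over. Pictures are saved under pics/ and viewed, and the job is handed in when it is done.

```bash
ls; mkdir -p pics
python3 - <<'E'
from station import env, effector, solver, viewer, workorder, search_frame, tip_of
import cv2
print(env.sense())
for c in ["scene","top","wrist"]:
    p,d=viewer.read_camera(c)
    cv2.imwrite(f"pics/{c}0.png",p[:,:,::-1])
    i=viewer.camera_info(c); print(c,i)
    for n in ["nest","orange_tile","white_tile_1","stock_stand","return_tray","pocket_a","lamp"]:
        f=(tip_of if n!="x" else 0)
        if c!="wrist": print(n,[(r['at'],round(r['score'],2)) for r in tip_of(c,n)][:4])
E
```

```text
pics
{'t': 0.0, 'joint_positions': array([ 1.11301542,  0.46838349, -0.01160374,  1.60358279,  0.0059729 ,
        1.0714454 , -0.05631534]), 'joint_velocities': array([-0.0007132 ,  0.00082941,  0.00061257, -0.00100485, -0.00111281,
        0.00048529,  0.00019978]), 'tau': array([-3.15694888e-04, -5.20563626e+01, -1.28070067e-02, -2.43750286e+01,
       -5.66096453e-02,  1.72695774e-02,  1.70804701e-04]), 'ee_pos': array([ 0.26165252, -0.59437685,  0.21365317]), 'tcp_rot': array([[-9.15241545e-01, -8.09813039e-04,  4.02904776e-01],
       [-4.02905577e-01,  1.59003977e-03, -9.15240169e-01],
       [ 1.00538808e-04, -9.99998408e-01, -1.78154864e-03]]), 'wrist_force': array([ 0.28870365, -0.09553966, -0.96203265]), 'moment': array([-0.06478561, -0.07503266,  0.0207996 ]), 'gripper_width': 0.09181129437460028}
scene {'intrinsics': array([[499.90786689,   0.        , 324.0500131 ],
       [  0.        , 499.90786689, 236.87080978],
       [  0.        ,   0.        ,   1.        ]]), 'dist_coeffs': array([0.04728671, 0.        , 0.        , 0.        , 0.        ]), 'eye': array([ 1.07
[... 1565 characters left out ...]
7), ([0.752, 0.0786, -0.0001], 0.69), ([0.5436, 0.0251, 0.0315], 0.68)]
lamp []
wrist {'intrinsics': array([[340.15206064,   0.        , 311.83453214],
       [  0.        , 340.15206064, 239.18945966],
       [  0.        ,   0.        ,   1.        ]]), 'dist_coeffs': array([-0.05509924,  0.        ,  0.        ,  0.        ,  0.        ]), 'T_tool_cam': array([[ 1.11591045e-03, -9.55608971e-01, -2.94635790e-01,
        -8.30313280e-02],
       [ 1.28283128e-04,  2.94636108e-01, -9.55609516e-01,
        -1.70949974e-01],
       [ 9.99999369e-01,  1.02857784e-03,  4.51376020e-04,
         4.06181617e-04],
       [ 0.00000000e+00,  0.00000000e+00,  0.00000000e+00,
         1.00000000e+00]])}
```

View pics/scene0.png

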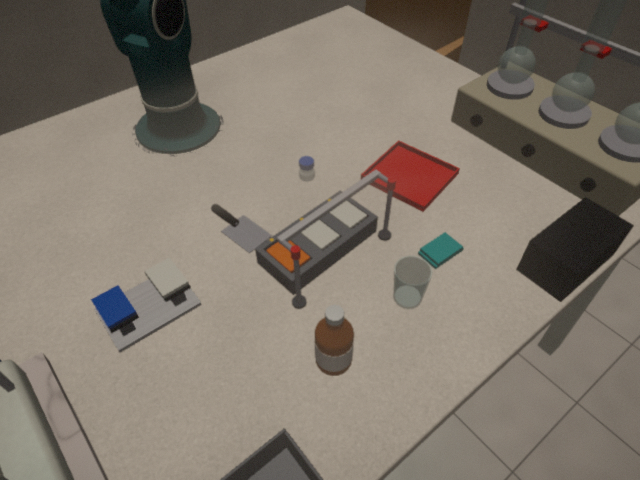

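View pics/top0.png

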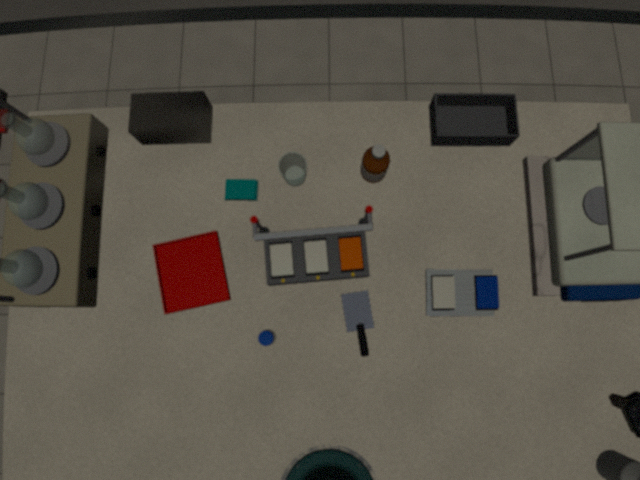

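The scene view shows orange in the right pocket (scene px 288,255; top px 350,253). The stand's white tile is the left one (top px 443,292) and the spatula lies just in front of the nest (357,310). Next I'll refine the poses.

```bash
cat > h.py <<'E'
from station import env, effector, solver, viewer, workorder, search_frame, tip_of
import cv2, numpy as np
def cam(c):
    i=viewer.camera_info(c); K=i['intrinsics'];D=i['dist_coeffs']
    if c=='wrist':
        s=env.sense(); T=np.eye(4);T[:3,:3]=s['tcp_rot'];T[:3,3]=s['ee_pos']
        T=T@i['T_tool_cam']; return K,D,T[:3,3],T[:3,:3]
    return K,D,np.array(i['eye']),np.array(i['rotation'])
def shot(c,name=None,scale=1):
    C=cam(c); p,d=viewer.read_camera(c)
    if name: cv2.imwrite('pics/'+name,p[:,:,::-1])
    return C,p,d
def plane(C,uv,z):
    K,D,e,R=C; n=cv2.undistortPoints(np.float64(uv).reshape(-1,1,2),K,D).reshape(-1,2)
    r=np.c_[n[:,0],-n[:,1],-np.ones(len(n))]@R.T
    return e+r*((z-e[2])/r[:,2])[:,None]
def proj(C,X):
    K,D,e,R=C; q=(np.atleast_2d(X)-e)@R; q=q*[1,-1,-1]
    return cv2.projectPoints(q.reshape(-1,1,3),np.zeros(3),np.zeros(3),K,D)[0].reshape(-1,2)
def cloud(C,d):
    K,D,e,R=C; v,u=np.nonzero(d>0); n=cv2.undistortPoints(np.float64(np.c_[u,v]).reshape(-1,1,2),K,D).reshape(-1,2)
    q=np.c_[n[:,0],-n[:,1],-np.ones(len(n))]*d[v,u][:,None]
    return u,v,e+q@R.T
def Rtool(yaw,lean=0,flip=False):
    # approach down leaning (fingers pointing +x of frame), jaws along frame y
    c,s=np.cos(lean),np.sin(lean)
    y=np.array([s,0,-c]); z=np.array([0,-1. if flip else 1.,0]); x=np.cross(y,z)
    Rz=np.array([[np.cos(yaw),-np.sin(yaw),0],[np.sin(yaw),np.cos(yaw),0],[0,0,1]])
    return Rz@np.c_[x,y,z]
def rects(C,p,z,cond,minA=100):
    hsv=cv2.cvtColor(p,cv2.COLOR_RGB2HSV).astype(int); m=cond(hsv[...,0],hsv[...,1],hsv[...,2]).astype(np.uint8)
    m=cv2.morphologyEx(m,cv2.MORPH_OPEN,np.ones((3,3)))
    out=[]
    for k in cv2.findContours(m,cv2.RETR_EXTERNAL,cv2.CHAIN_APPROX_NONE)[0]:
        if cv2.contourArea(k)<minA: continue
        P=plane(C,k.reshape(-1,2),z)[:,:2]
        r=cv2.minAreaRect((P*1000).astype(np.float32)); out.append((k.reshape(-1,2).mean(0).round(),r))
    return out
E
python3 - <<'E'
from h import *
for c in ['top','scene']:
    C,p,d=shot(c)
    f=lambda L:[print('  ',a,np.round(r[0],1),np.round(r[1],1),round(r[2],1)) for a,r in L]
    print(c,'orange');f(rects(C,p,.046,lambda h,s,v:(h>5)&(h<18)&(s>180)&(v>90)))
    print('white46');f(rects(C,p,.046,lambda h,s,v:(s<40)&(v>165)))
    print('white56');f(rects(C,p,.056,lambda h,s,v:(s<40)&(v>165)))
    print('blue');f(rects(C,p,.056,lambda h,s,v:(h>105)&(h<130)&(s>150)))
    print('red');f(rects(C,p,.018,lambda h,s,v:((h<4)|(h>175))&(s>150),1000))
    hs=cv2.cvtColor(p,cv2.COLOR_RGB2HSV)
    if c=='top': print(hs[260,281],hs[256,316],hs[253,350],hs[292,443],hs[230,500],hs[400,200])
s=env.sense()
for yaw in [.076]:
  for fl in (0,1):
    for lean in (0,.63):
      for pos in ([.52,-.055,.2],[.56,-.055,.06],[.45,-.26,.2],[.51,.33,.1]):
        print(fl,lean,pos,solver.inverse_kinematics(np.array(pos),Rtool(yaw,lean,fl)))
E
```

```text
top orange
   [350. 253.] [551.3 -55.1] [69.7 48.4] 4.4
white46
white56
blue
   [266. 337.] [362.1 136.7] [28.1 29.6] 63.4
   [486. 292.] [ 456.7 -361. ] [48.3 70. ] 89.2
red
   [191. 272.] [513.8 322.6] [166.4 157.5] 12.1
[ 26  31 117] [ 20  26 117] [ 13 241 113] [ 26  34 114] [ 25  46 105] [ 22  43 106]
scene orange
   [282. 256.] [550.5 -64.6] [70.3 29.7] 4.9
white46
white56
blue
   [113. 306.] [ 458.8 -362.8] [47.3 72.6] 89.3
red
   [414. 175.] [520.7 316.6] [160.5 148.2] 12.9
0 0 [0.52, -0.055, 0.2] [ 0.68422884  0.38949276 -0.78768421  1.88805808  0.32626405  0.99664957
  1.40049428]
0 0 [0.56, -0.055, 0.06] [ 0.5328144   0.6363181  -0.64558713  1.89401793  0.52880875  0.78762854
  1.24388223]
0 0 [0.45, -0.26, 0.2] [ 1.03079382  0.35614742 -0.69005365  1.89932891  0.27051894  0.98012237
  1.8659047 ]
0 0 [0.51, 0.33, 0.1] [ 0.09304458  0.83439264 -1.06619408  1.74987755  0.82669115  1.07913013
  0.38342324]
0 0.63 [0.52, -0.055, 0.2] [-0.31225957  0.0297789   0.43741386  2.40924586 -0.99300378  0.15315812
  2.71416761]
0 0.63 [0.56, -0.055, 0.06] [ 1.03609433  0.83155786 -1.12
[... 477 characters left out ...]
1  0.69976491
 -1.60123283]
1 0 [0.45, -0.26, 0.2] [ 0.55129627  0.2715809  -0.10789239  1.92886221  0.0357009   0.94295588
 -1.06844344]
1 0 [0.51, 0.33, 0.1] [-0.10056972  0.66551263 -0.73000909  1.76152744  0.54117645  0.92618112
 -2.55531794]
1 0.63 [0.52, -0.055, 0.2] [-0.31225957  0.0297789   0.43741386  2.40924586 -0.99300378  0.15315812
 -0.42742504]
1 0.63 [0.56, -0.055, 0.06] [ 0.67565052  0.55220594 -0.65804707  2.3454068   2.60763094  0.33023705
  2.40923981]
1 0.63 [0.45, -0.26, 0.2] [ 1.08639723  0.14873643 -0.37673799  2.28058892 -1.0046888   0.45855407
  0.09387875]
1 0.63 [0.51, 0.33, 0.1] [-1.03893257  0.43079938  0.21296665  2.2195005   1.47737608  0.34502732
  2.53374769]
```

Run:
```python
from h import *
env.reach(np.array([.50,0.0,.23]),Rtool(.077))
env.pause(.3)
C,p,d=shot('wrist','w1.png'); print(env.sense()['t'],env.sense()['ee_pos'],C[2])
for n in ['orange_tile','white_tile_1','pocket_a','nest']:print(n,[(r['at'],round(r['score'],2)) for r in tip_of('wrist',n)][:4])
for a,r in rects(C,p,.046,lambda h,s,v:(h>5)&(h<18)&(s>180)&(v>80)): print(a,r)
u,v,P=cloud(C,d)
for q in ([350,250],):
    pass
```

```text
3.5833 [ 4.99997872e-01 -2.17615522e-04  2.29948320e-01] [ 0.41602521 -0.00736226  0.40090534]
orange_tile [([0.5465, -0.0536, 0.0309], 0.69)]
white_tile_1 [([0.5465, 0.0287, 0.0284], 0.79), ([0.5365, 0.1071, 0.0306], 0.59)]
pocket_a []
nest []
```

View pics/w1.png

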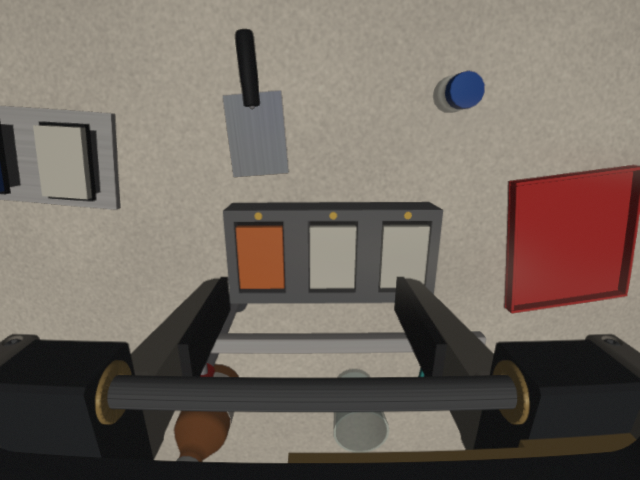

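The wrist view is clear: orange tile at (260,257), white tiles at (333,257) and (405,257), and yellow dots in the row at v≈215. The spatula blade is at (257,135).

```bash
cat > meas.py <<'E'
from h import *
p=cv2.imread('pics/w1.png')[:,:,::-1].copy(); C=cam('wrist')
hs=cv2.cvtColor(p,cv2.COLOR_RGB2HSV)
print(hs[257,260],hs[257,333],hs[257,297],hs[215,258],hs[165,65],hs[200,570])
f=lambda L:[print('  ',a,np.round(r[0],1),np.round(r[1],1),round(r[2],2)) for a,r in L]
print('orange');f(rects(C,p,.046,lambda h,s,v:(h>3)&(h<20)&(s>150)&(v>100),300))
g=p.copy(); g[:210]=0;g[300:]=0;g[:,:230]=0;g[:,440:]=0
print('white');f(rects(C,g,.046,lambda h,s,v:(s<60)&(v>125),300))
g=p.copy(); g[:,:25]=0;g[:,105:]=0;g[:100]=0;g[210:]=0
print('stock');f(rects(C,g,.056,lambda h,s,v:(v>165),300))
print('red');f(rects(C,p,.018,lambda h,s,v:((h<4)|(h>172))&(s>150),1000))
g=p.copy(); g[:205]=0;g[225:]=0;g[:,:230]=0;g[:,440:]=0
print('dots');f(rects(C,g,.046,lambda h,s,v:(h>10)&(h<30)&(s>120)&(v>100),5))
# block top outline
g=p.copy(); g[:190]=0;g[310:]=0;g[:,:215]=0;g[:,450:]=0
E
python3 meas.py
```

```text
[ 10 177 153] [ 23  27 158] [10  9 81] [ 21 161 166] [ 23  27 158] [  1 189 140]
orange
   [260. 257.] [551.9 -54.5] [72.4 50.7] 4.49
white
   [403. 256.] [539.1 105.4] [71.2 50. ] 4.69
   [332. 257.] [545.2  25.5] [71.  49.4] 4.28
stock
red
   [567. 240.] [512.6 321.3] [171.6 167.2] 13.04
dots
   [258. 216.] [503.8 -58.2] [6.6 6.5] 4.26
   [408. 215.] [490.4 101.6] [6.9 5.4] 8.87
   [333. 215.] [496.6  21.8] [6.6 6.4] 5.23
```

```bash
cat >> h.py <<'E'
YAW=.080; PC=np.array([.5517,-.0546,0]); RZ=np.array([[np.cos(YAW),-np.sin(YAW),0],[np.sin(YAW),np.cos(YAW),0],[0,0,1]])
def nc(dx,dy,z): return PC+RZ@np.array([dx,dy,0])+[0,0,z]
E
python3 - <<'E'
from h import *
env.movel(nc(-45,0,.23)*0+nc(-.045,0,.20),Rtool(YAW),rate=.2)
effector.grasp(5)
env.movel(nc(-.0325,0,.075),rate=.12)
f0=env.sense()['wrist_force']
for z in [.055,.047,.044,.042,.040,.038,.036,.0345]:
    env.movel(nc(-.0325,0,z),rate=.05 if z>.05 else .025)
    s=env.sense(); print(z,s['ee_pos'].round(4),(s['wrist_force']-f0).round(2),round(s['t'],1))
    if np.linalg.norm(s['wrist_force']-f0)>15: break
E
```

```text
0.055 [ 0.5192 -0.057   0.0547] [0.15 0.33 1.86] 7.3
0.047 [ 0.5192 -0.0572  0.0469] [-0.75 -0.44  1.02] 7.8
0.044 [ 0.5197 -0.0571  0.044 ] [ 0.48 -0.02 -0.78] 8.1
0.042 [ 0.5197 -0.0572  0.042 ] [ 1.06 -0.21 -1.19] 8.3
0.04 [ 0.5197 -0.0572  0.04  ] [ 2.96 -0.29 -0.99] 8.6
0.038 [ 0.5197 -0.0571  0.038 ] [ 2.98  0.25 -0.61] 8.8
0.036 [ 0.5197 -0.0572  0.036 ] [ 2.58 -0.3   1.43] 9.1
0.0345 [ 0.5198 -0.0572  0.0355] [ 0.96 -0.33 10.26] 9.3
```

Run:
```python
from h import *
env.movel(nc(-.0325,0,.075),rate=.08)
effector.release()
env.movel(nc(-.06,0,.20),rate=.2)
env.pause(.2)
C,p,d=shot('wrist','w2.png'); np.savez('w2.npz',d=d,e=C[2],R=C[3])
C2,p2,d2=shot('scene'); cv2.imwrite('pics/s2.png',cv2.resize(p2[180:330,200:420,::-1],None,fx=3,fy=3))
s=env.sense();print(s['t'],s['gripper_width'])
u,v,P=cloud(C,d)
L=(P-PC)@RZ
hs=cv2.cvtColor(p,cv2.COLOR_RGB2HSV).astype(int)
m=(hs[v,u,0]>3)&(hs[v,u,0]<20)&(hs[v,u,1]>140)&(hs[v,u,2]>60)&(abs(L[:,0])<.05)&(abs(L[:,1])<.04)
Q=L[m];print(len(Q),Q.min(0),Q.max(0))
A=np.c_[Q[:,:2],np.ones(len(Q))];x=np.linalg.lstsq(A,Q[:,2],rcond=None)[0];r=Q[:,2]-A@x
k=abs(r)<.003;x=np.linalg.lstsq(A[k],Q[k,2],rcond=None)[0];print('plane',x,np.degrees(np.arctan(x[0])),k.mean(),np.std(r[k]))
K=Q[k]; print(np.percentile(K,[1,50,99],axis=0))
```

```text
12.4583 0.09165187918098759
3170 [-0.03560992 -0.025312    0.02508883] [0.02967083 0.02671969 0.06747268]
plane [ 7.20540411e-01 -6.10516783e-04  5.31079703e-02] 35.774274069615274 0.9876971608832807 0.0010478035798607017
[[-0.03519448 -0.02456432  0.02762224]
 [-0.00709858 -0.00010714  0.04809655]
 [ 0.019873    0.02407078  0.06654605]]
```

View pics/w2.png

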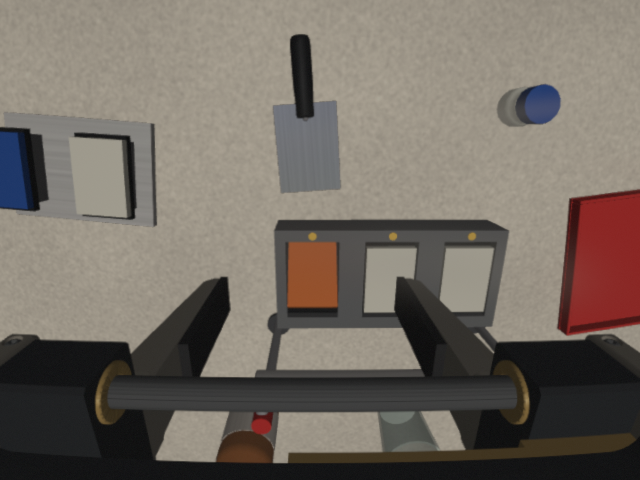

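View pics/s2.png

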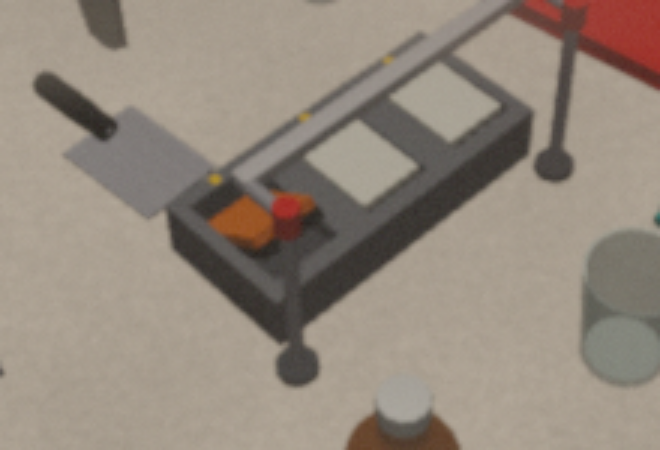

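Run:
```python
from h import *
q0=env.sense()['joint_positions'];print(q0.round(2))
lean=np.radians(36); a=np.array([np.sin(lean),-np.cos(lean)])
for fl in (0,1):
  for b in (.12,.09,.06,.03,0):
    g=np.array([.0199,.0552])-a*b
    for l in (36,30):
      q=solver.inverse_kinematics(nc(g[0],0,g[1]),Rtool(YAW,np.radians(l),fl)); print(fl,b,l,g.round(3),None if q is None else np.round(q,2))
```

```text
[ 0.77  0.36 -0.86  1.95  0.32  0.98  1.41]
0 0.12 36 [-0.051  0.152] None
0 0.12 30 [-0.051  0.152] [ 1.09  0.31 -1.06  2.34  0.94  0.2   0.88]
0 0.09 36 [-0.033  0.128] None
0 0.09 30 [-0.033  0.128] [ 0.92  0.36 -0.91  2.33  1.27  0.19  0.55]
0 0.06 36 [-0.015  0.104] [ 1.19  0.8  -1.31  2.36  1.94  0.62  0.11]
0 0.06 30 [-0.015  0.104] [ 0.86  0.45 -0.88  2.31  1.58  0.24  0.26]
0 0.03 36 [0.002 0.079] [ 1.16  0.96 -1.32  2.33  2.    0.74  0.14]
0 0.03 30 [0.002 0.079] [ 1.    0.69 -1.1   2.27  1.73  0.48  0.22]
0 0 36 [0.02  0.055] [ 1.13  1.1  -1.33  2.3   2.05  0.84  0.18]
0 0 30 [0.02  0.055] [ 0.98  0.8  -1.1   2.24  1.82  0.56  0.19]
1 0.12 36 [-0.051  0.152] None
1 0.12 30 [-0.051  0.152] [-0.5   0.13  0.66  2.42 -1.1   0.21 -0.31]
1 0.09 36 [-0.033  0.128] None
1 0.09 30 [-0.033  0.128] [ 0.92  0.36 -0.91  2.33  1.27  0.19 -2.59]
1 0.06 36 [-0.015  0.104] [ 0.96  0.52 -0.97  2.37  2.18  0.32  2.87]
1 0.06 30 [-0.015  0.104] [ 1.16  0.78 -1.32  2.29  1.65  0.62 -2.79]
1 0.03 36 [0.002 0.079] [ 0.9   0.6  -0.93  2.34  2.25  0.38  2.83]
1 0.03 30 [0.002 0.079] [-0.11  0.37  0.23  2.33  4.26  0.18  0.57]
1 0 36 [0.02  0.055] [ 0.83  0.67 -0.86  2.31  2.33  0.42  2.77]
1 0 30 [0.02  0.055] [-0.11  0.45  0.23  2.3   4.08  0.21  0.74]
```

Run:
```python
from h import *
L=np.radians(30); a=np.array([np.sin(L),-np.cos(L)]); g0=np.array([.0199,.0547])
R=Rtool(YAW,L)
def pt(b): g=g0-a*b; return nc(g[0],0,g[1])
def st(m):
    s=env.sense(); print(m,s['ee_pos'].round(4),s['joint_positions'].round(2),s['wrist_force'].round(1),round(s['gripper_width'],4),round(s['t'],1))
try:
    env.movel(pt(.10),R,rate=.12); st('a')
except env.PlanningError as e:
    print('movel',e); env.reach(pt(.09),R); st('a2')
env.movel(pt(.03),rate=.12); st('b')
```

```text
movel the arm cannot follow that straight line within its joint ranges
a2 [ 0.5276 -0.0571  0.1331] [ 0.91  0.36 -0.9   2.31  1.19  0.2   0.63] [ 0.4 -0.4  0.7] 0.0919 13.3
b [ 0.5572 -0.0542  0.0811] [ 0.74  0.5  -0.75  2.28  1.78  0.23  0.06] [ 1.  -0.2 -0.3] 0.0917 14.0
```

Run:
```python
from h import *
C,p,d=shot('wrist','w3.png'); print(cam('wrist')[2])
C2,p2,d2=shot('scene'); cv2.imwrite('pics/s3.png',cv2.resize(p2[150:330,180:420,::-1],None,fx=3,fy=3))
```

```text
[ 0.39940807 -0.06755576  0.18745785]
```

View pics/w3.png

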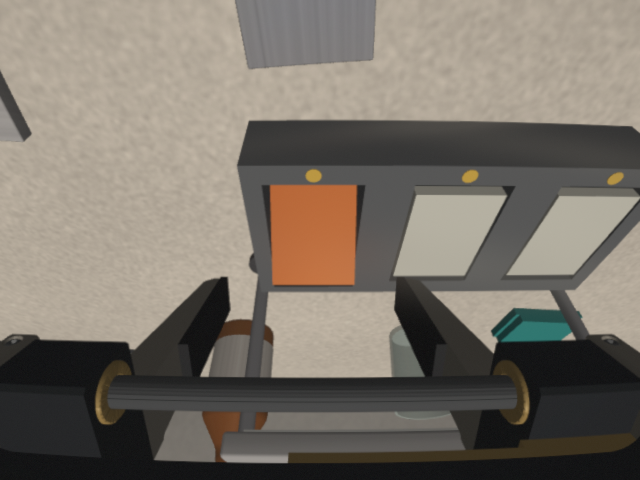

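View pics/s3.png

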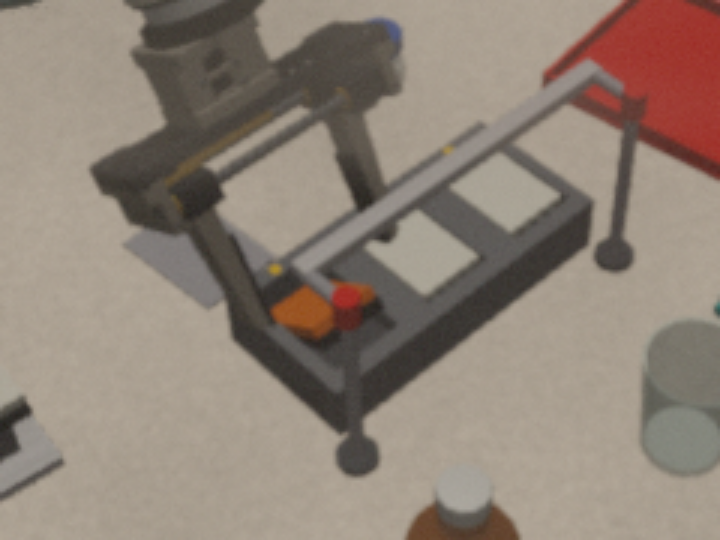

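Orange (313,235) is centred between the fingers (215 and 410), the lamp is clear and the tile is tipped. I'll go in and grasp.

Run:
```python
from h import *
L=np.radians(30); g0=np.array([.0199,.0547])
def st(m):
    s=env.sense(); print(m,s['ee_pos'].round(4),s['joint_positions'].round(2),s['wrist_force'].round(1),round(s['gripper_width'],4),round(s['t'],1))
env.movel(nc(g0[0],0,g0[1]),rate=.06); st('in')
effector.grasp(30); st('g')
env.movel(nc(g0[0],0,g0[1]+.02),rate=.06); st('l1')
env.movel(nc(g0[0]-.01,0,g0[1]+.055),rate=.08); st('l2')
shot('wrist','w4.png')
C2,p2,d2=shot('scene'); cv2.imwrite('pics/s4.png',cv2.resize(p2[150:330,180:420,::-1],None,fx=3,fy=3))
```

```text
in [ 0.5714 -0.053   0.0549] [ 0.75  0.61 -0.79  2.25  1.91  0.31 -0.03] [-0.5 -0.8  0.2] 0.0919 14.8
g [ 0.5716 -0.0529  0.0548] [ 0.75  0.61 -0.79  2.25  1.91  0.31 -0.03] [0.1 0.5 0.5] 0.0496 15.5
l1 [ 0.5714 -0.0531  0.0746] [ 0.72  0.53 -0.74  2.25  1.78  0.25  0.07] [ 0.1 -0.2 -1. ] 0.0497 15.9
l2 [ 0.5612 -0.054   0.1092] [ 0.73  0.43 -0.74  2.26  1.4   0.19  0.42] [-0.6  0.2 -1.3] 0.0498 16.6
```

View pics/w4.png

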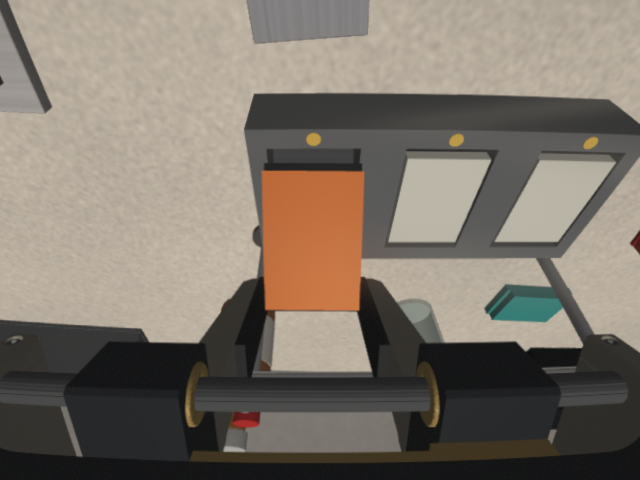

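View pics/s4.png

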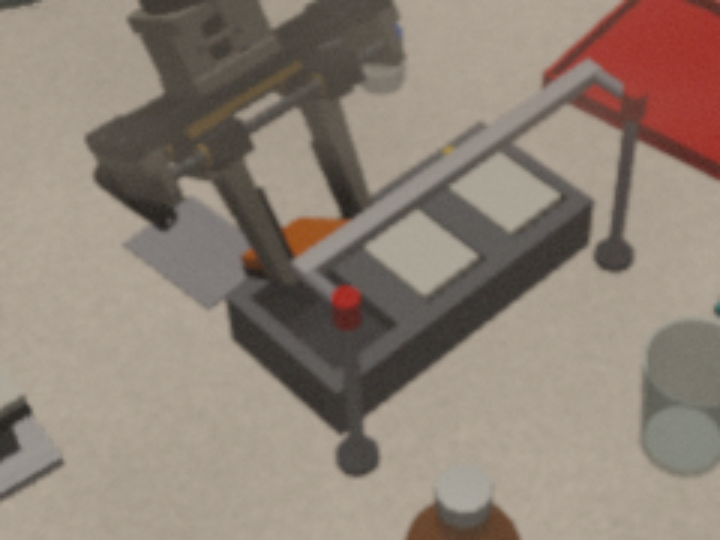

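Run:
```python
from h import *
def st(m):
    s=env.sense(); print(m,s['ee_pos'].round(4),s['joint_positions'].round(2),s['wrist_force'].round(1),round(s['gripper_width'],4),round(s['t'],1))
try: env.movel(nc(-.05,0,.20),Rtool(YAW,0),rate=.15)
except env.PlanningError as e: print(e); env.reach(nc(-.05,0,.20),Rtool(YAW,0))
st('up')
T=np.array([.5133,.3220,0]); y=.218; ax=np.array([np.cos(y),np.sin(y),0])
env.reach(T+ax*.026+[0,0,.16],Rtool(y,0)); env.pause(.3); st('tray')
C,p,d=shot('wrist','w5.png')
u,v,P=cloud(C,d); s=env.sense()
Lc=(P-s['ee_pos'])@s['tcp_rot']  # tool coords
hs=cv2.cvtColor(p,cv2.COLOR_RGB2HSV).astype(int)
m=(hs[v,u,0]>4)&(hs[v,u,0]<20)&(hs[v,u,1]>140)&(np.abs(Lc[:,1])<.06)&(abs(Lc[:,2])<.03)
Q=Lc[m];A=np.c_[Q[:,[0,2]],np.ones(len(Q))];x=np.linalg.lstsq(A,Q[:,1],rcond=None)[0];r=Q[:,1]-A@x;k=abs(r)<.003
x=np.linalg.lstsq(A[k],Q[k,1],rcond=None)[0]
print(len(Q),x,np.degrees(np.arctan(x[:2])),np.percentile(Q[k],[1,50,99],axis=0))
print([(r['at'],r['score']) for r in tip_of('wrist','return_tray')])
```

```text
up [ 0.5018 -0.0586  0.1999] [ 0.95  0.51 -1.14  1.92  0.53  1.06  1.23] [ 0.1 -0.5 -0.3] 0.0494 19.7
tray [0.5392 0.3267 0.1601] [ 0.07  0.73 -0.99  1.66  0.66  1.13  0.68] [ 0.7  0.  -0.6] 0.049 21.4
13761 [-0.10912548 -0.00048029 -0.01046541] [-6.22778646 -0.02751841] [[-0.06677872 -0.01129834 -0.02532956]
 [-0.03376448 -0.00678989 -0.00075925]
 [ 0.00328839 -0.00255109  0.02371381]]
[]
```

View pics/w5.png

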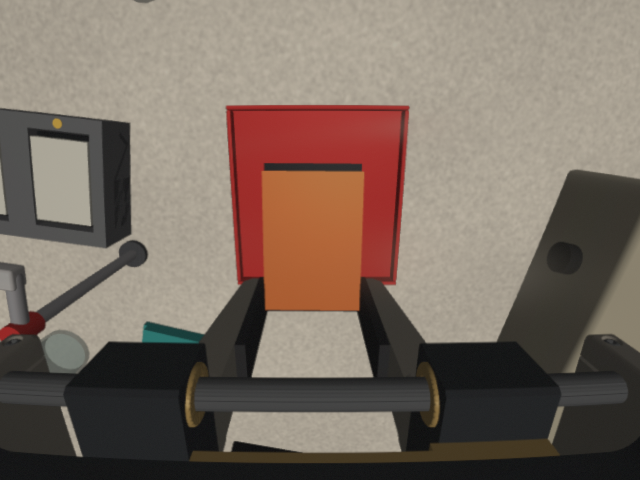

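Run:
```python
from h import *
def st(m):
    s=env.sense(); print(m,s['ee_pos'].round(4),s['wrist_force'].round(1),round(s['gripper_width'],4),round(s['t'],1)); return s
T=np.array([.5133,.3220,0]); y=.218; ax=np.array([np.cos(y),np.sin(y),0])
g=T+ax*.031; R=Rtool(y,np.radians(-6.2))
env.movel(g+[0,0,.06],R,rate=.12); s=st('a'); f0=s['wrist_force']
env.movel(g+[0,0,.018],rate=.06); st('b')
for z in np.arange(.016,.0084,-.001):
    env.movel(g+[0,0,z],rate=.03); s=st(round(z,4))
    if s['wrist_force'][2]-f0[2]>4: break
env.pause(.1); effector.release(); st('rel')
env.movel(g+[0,0,.12],rate=.15)
C,p,d=shot('wrist','w6.png')
shot('top','t6.png')
C,p,d=shot('scene');cv2.imwrite('pics/s6.png',cv2.resize(p[100:280,330:570,::-1],None,fx=3,fy=3))
print([(r['at'],r['score']) for r in tip_of('wrist','orange_tile')])
```

```text
a [0.5437 0.3293 0.0608] [-0.1  0.5 -0.2] 0.0494 22.5
b [0.5436 0.329  0.0182] [ 0.9  0.2 -0.8] 0.0497 23.4
0.016 [0.5437 0.3287 0.0161] [-0.6  0.1 -0.5] 0.0493 23.6
0.015 [0.5436 0.3286 0.015 ] [-1.5  0.2 -2. ] 0.0492 23.9
0.014 [0.5435 0.3287 0.0139] [ 0.1  0.5 -1.8] 0.0493 24.1
0.013 [0.5435 0.3287 0.0129] [ 0.3 -0.  -0.6] 0.0496 24.4
0.012 [0.5436 0.3287 0.0119] [-0.3 -0.5 -0.2] 0.0493 24.6
0.011 [0.5435 0.3287 0.0109] [ 0.1 -0.1 -1.9] 0.0495 24.9
0.01 [0.5437 0.3288 0.0105] [-1.  -0.8  3.7] 0.0493 25.1
0.009 [0.5437 0.3288 0.0105] [-2.3 -3.2  9.8] 0.0497 25.4
rel [0.5436 0.3287 0.009 ] [ 0.4  0.8 -0.3] 0.0918 26.2
[([0.5106, 0.3245, 0.0028], 0.62)]
```

View pics/w6.png

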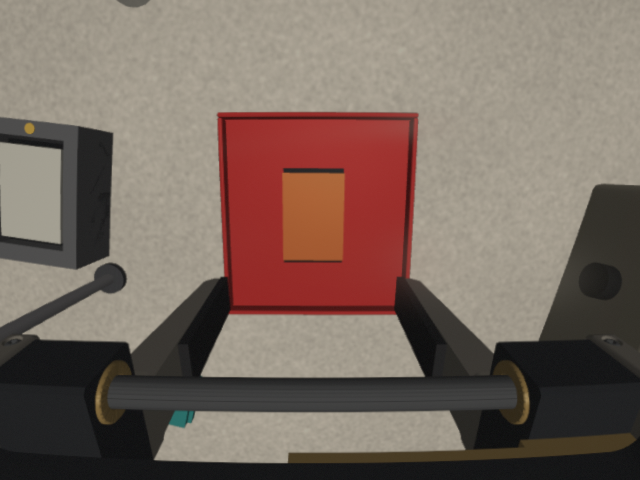

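View pics/s6.png

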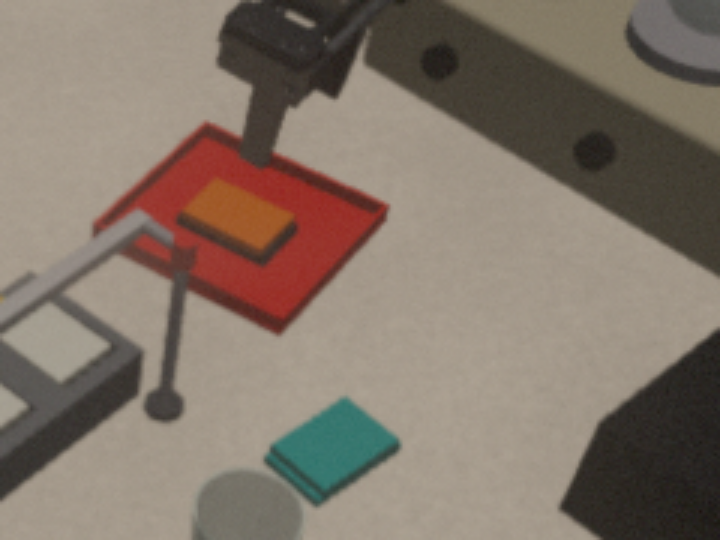

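Orange lies flat in the middle of the tray (wrist px 313,217). Now for the stock white.

Run:
```python
from h import *
s=env.sense();p0=s['ee_pos']; env.movel(np.array([p0[0]-.03,p0[1]-.02,.23]),rate=.25)
env.reach(np.array([.42,-.28,.2]),Rtool(-.02)); env.pause(.3)
C,p,d=shot('wrist','w7.png'); np.savez('w7.npz',d=d,e=C[2],R=C[3]); print(env.sense()['t'])
u,v,P=cloud(C,d)
hs=cv2.cvtColor(p,cv2.COLOR_RGB2HSV).astype(int)
f=lambda L:[print('  ',a,np.round(r[0],1),np.round(r[1],1),round(r[2],2)) for a,r in L]
print('blue');f(rects(C,p,.056,lambda h,s,v:(h>105)&(h<130)&(s>150),300))
f(rects(C,p,.056,lambda h,s,v:(s<35)&(v>145),600))
print([(r['at'],r['score']) for r in tip_of('wrist','stock_white')],[(r['at'],r['score']) for r in tip_of('wrist','stock_stand')])
```

```text
30.4417
blue
   [232. 261.] [ 457.5 -362.2] [49.9 70.8] 89.47
   [584. 317.] [530.8  15.7] [49.3 46.5] 4.33
   [ 98. 280.] [ 472.6 -499.4] [73.5 40.1] 21.39
   [339. 270.] [ 468.1 -255.4] [64.5 90.6] 89.53
[([0.4588, -0.2605, 0.0403], 0.64)] [([0.4565, -0.3107, 0.0005], 0.78)]
```

View pics/w7.png

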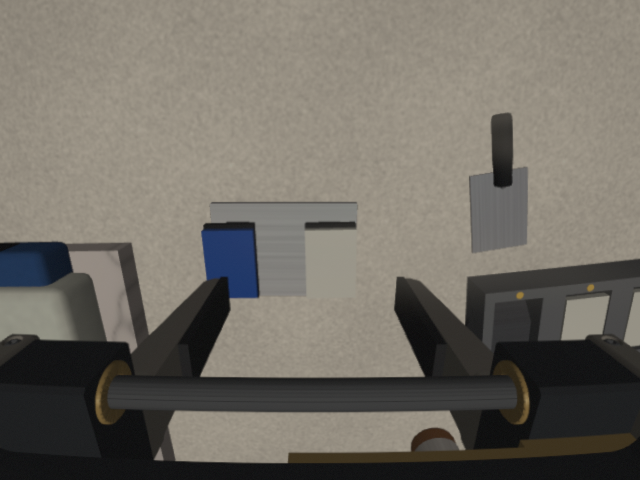

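Run:
```python
from h import *
Z=np.load('w7.npz'); K,D,_,_=cam('wrist'); C=(K,D,Z['e'],Z['R'])
print((plane(C,[[305.5,228],[356,228],[305.5,297],[357,297]],.056)*1000).round(1))
u,v,P=cloud(C,Z['d'])
m=(u>300)&(u<365)&(v>215)&(v<305)&(P[:,2]>.050)&(P[:,2]<.062)
Q=P[m];print(Q.min(0),Q.max(0),np.percentile(Q,[1,50,99],axis=0))
print(cv2.minAreaRect((Q[:,:2]*1000).astype(np.float32)))
m=(u>200)&(u<262)&(v>215)&(v<305)&(P[:,2]>.050)&(P[:,2]<.062)
print('blue',cv2.minAreaRect((P[m][:,:2]*1000).astype(np.float32)))
p=cv2.imread('pics/w7.png'); cv2.imwrite('pics/w7c.png',cv2.resize(p[210:310,280:380],None,fx=6,fy=6,interpolation=cv2.INTER_NEAREST))
```

```text
[[ 422.  -286.5   56. ]
 [ 423.  -238.    56. ]
 [ 495.2 -288.4   56. ]
 [ 496.4 -235.6   56. ]]
[ 0.42010323 -0.28805727  0.05000449] [ 0.49640741 -0.23790139  0.0592711 ] [[ 0.42385577 -0.28749558  0.05148741]
 [ 0.45727349 -0.26311817  0.05697599]
 [ 0.49526223 -0.23859271  0.05852486]]
((458.2504577636719, -262.9899597167969), (76.28716278076172, 50.145809173583984), 0.048856742680072784)
blue ((456.66143798828125, -362.9527587890625), (76.81285858154297, 50.63428497314453), 0.09156513959169388)
```

View pics/w7c.png

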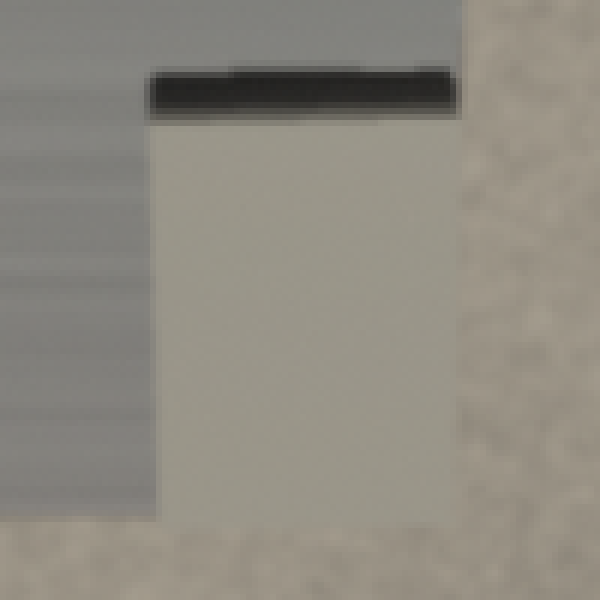

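Run:
```python
from h import *
def st(m):
    s=env.sense(); print(m,s['ee_pos'].round(4),s['wrist_force'].round(1),round(s['gripper_width'],4),round(s['t'],1)); return s
y=-.015; g=np.array([.4595,-.2628,0])+np.array([np.cos(y),np.sin(y),0])*-.015; R=Rtool(y)
env.movel(g+[0,0,.11],R,rate=.15)
env.movel(g+[0,0,.0515],rate=.1); st('in')
effector.grasp(30); st('g')
env.movel(g+[0,0,.07],rate=.06); st('l')
env.movel(g+[0,0,.22],rate=.2)
env.reach(nc(-.015,0,.20)+RZ@np.array([-.03,0,0]),Rtool(YAW)); env.pause(.2)
st('hover')
C,p,d=shot('wrist','w8.png'); s=env.sense(); np.savez('w8.npz',d=d,e=C[2],R=C[3],T=s['tcp_rot'],P=s['ee_pos'])
```

```text
in [ 0.4449 -0.2624  0.0517] [ 0.3  0.1 -0.3] 0.0919 32.1
g [ 0.4445 -0.2626  0.0516] [-0.2 -0.6  1.2] 0.0494 32.8
l [ 0.4446 -0.2628  0.0704] [-0.4  0.  -0.8] 0.0493 33.2
hover [ 0.5067 -0.0602  0.1998] [-0.1  0.  -1.1] 0.0493 35.2
```

View pics/w8.png

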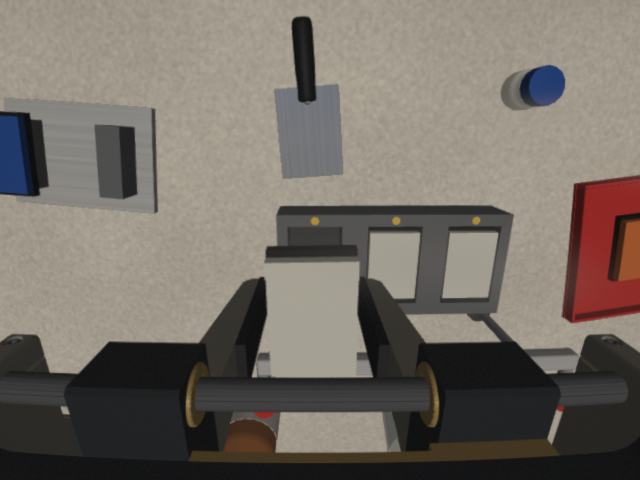

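Run:
```python
from h import *
Z=np.load('w8.npz'); K,D,_,_=cam('wrist'); C=(K,D,Z['e'],Z['R'])
p=cv2.imread('pics/w8.png')[:,:,::-1]
u,v,P=cloud(C,Z['d']); L=(P-Z['P'])@Z['T']
m=(abs(L[:,2])<.03)&(L[:,0]>-.06)&(L[:,0]<.06)&(abs(L[:,1]+.005)<.012)&(u>262)&(u<362)&(v>255)&(v<378)
Q=L[m];A=np.c_[Q[:,[0,2]],np.ones(len(Q))];x=np.linalg.lstsq(A,Q[:,1],rcond=None)[0];k=abs(Q[:,1]-A@x)<.002
x=np.linalg.lstsq(A[k],Q[k,1],rcond=None)[0];print('plane',x,np.degrees(x[:2]),np.percentile(Q[k],[0,1,50,99,100],axis=0))
# image edges: near face edge at column 313, left/right edges at row 320
g=p[...,1].astype(int); print('col313',[(i,g[i,313]) for i in range(242,268)]); print('rowL',list(g[300,258:275]),'rowR',list(g[300,350:368]))
print('far',[(i,g[i,300]) for i in range(366,384)])
for uv in ([313,260.5],[313,247],[266,300],[359,300]):
    # intersect with plane y_tool=-0.0044
    n=cv2.undistortPoints(np.float64([[uv]]),K,D)[0,0]; r=Z['T'].T@(Z['R']@np.array([n[0],-n[1],-1])); e=Z['T'].T@(Z['e']-Z['P'])
    for h in (-.0045,):
        print(uv,(e+r*(h-e[1])/r[1]).round(4))
```

```text
plane [ 0.00407571 -0.00017193 -0.00517536] [ 0.23352102 -0.00985071] [[-0.02148455 -0.0069551  -0.02706057]
 [-0.02072898 -0.00646526 -0.02535323]
 [ 0.01121643 -0.00512583 -0.00092242]
 [ 0.05015861 -0.0036804   0.02355222]
 [ 0.052023   -0.00269863  0.02538895]]
col313 [(242, np.int64(59)), (243, np.int64(59)), (244, np.int64(57)), (245, np.int64(48)), (246, np.int64(41)), (247, np.int64(38)), (248, np.int64(38)), (249, np.int64(40)), (250, np.int64(42)), (251, np.int64(42)), (252, np.int64(43)), (253, np.int64(43)), (254, np.int64(43)), (255, np.int64(44)), (256, np.int64(52)), (257, np.int64(72)), (258, np.int64(85)), (259, np.int64(87)), (260, np.int64(88)), (261, np.int64(97)), (262, np.int64(127)), (263, np.int64(156)), (264, np.int64(159)), (265, np.int64(160)), (266, np.int64(159)), (267, np.int64(160))]
rowL [np.int64(20), np.int64(18), np.int64(15), np.int64(16), np.int64(16), np.int64(16), np.int64(20), np.int64(35), np.int64(90), np.int64(139), np.int64(158), np.int64(161), np.int64(161), np.int64(161), np.int64(160), np.int64(161), np.int64(160)] rowR [np.int64(161), np.int64(160), np.int64(160), np.int64(160), np.int64(160), np.int64(160), np.int64(157), np.int64(132), np.int64(74), np.int64(33), np.int64(24), np.int64(26), np.int64(25), np.int64(24), np.int64(24), np.int64(25), np.int64(27), np.int64(29)]
far [(366, np.int64(159)), (367, np.int64(160)), (368, np.int64(160)), (369, np.int64(159)), (370, np.int64(159)), (371, np.int64(159)), (372, np.int64(160)), (373, np.int64(159)), (374, np.int64(160)), (375, np.int64(160)), (376, np.int64(156)), (377, np.int64(113)), (378, np.int64(47)), (379, np.int64(30)), (380, np.int64(32)), (381, np.int64(36)), (382, np.int64(38)), (383, np.int64(41))]
[313, 260.5] [-0.0213 -0.0045 -0.0004]
[313, 247] [-0.0288 -0.0045 -0.0004]
[266, 300] [ 0.0016 -0.0045 -0.0259]
[359, 300] [ 0.0017 -0.0045  0.0246]
```

Run:
```python
from h import *
def st(m):
    s=env.sense(); print(m,s['ee_pos'].round(4),(s['wrist_force']-f0).round(1),round(s['gripper_width'],4),round(s['t'],1)); return s
f0=env.sense()['wrist_force']
X,Y=-.0147,.0004
env.movel(nc(X-.02,Y,.085),rate=.15); st('a')
env.movel(nc(X,Y,.067),rate=.08); st('b')
ok=True
for z in [.062,.059,.057,.055,.053,.051,.049,.0475]:
    env.movel(nc(X,Y,z),rate=.03); s=st(z)
    if np.linalg.norm(s['wrist_force']-f0)>6: print('STOP'); break
C,p,d=shot('wrist','w9.png')
```

```text
a [ 0.5177 -0.0567  0.0857] [-0.3 -1.2  0. ] 0.0495 36.2
b [ 0.537  -0.055   0.0666] [ 0.2 -0.4  1. ] 0.0488 36.6
0.062 [ 0.5367 -0.0554  0.0619] [ 0.2 -0.8 -0.1] 0.0494 37.0
0.059 [ 0.5369 -0.0555  0.0589] [ 0.   0.5 -0.3] 0.0494 37.2
0.057 [ 0.537  -0.0554  0.0569] [-0.3 -1.   0. ] 0.0497 37.5
0.055 [ 0.537  -0.0554  0.0549] [-0.7  0.  -0.4] 0.0492 37.7
0.053 [ 0.5369 -0.0554  0.0529] [ 0.8 -0.1 -0.1] 0.0492 38.0
0.051 [ 0.5369 -0.0554  0.0509] [ 0.3 -0.1  0.7] 0.0489 38.2
0.049 [ 0.5369 -0.0554  0.0489] [-0.2 -1.1 -0.3] 0.0493 38.5
0.0475 [ 0.537  -0.0554  0.0474] [ 0.1 -0.1 -0.4] 0.0497 38.7
```

View pics/w9.png

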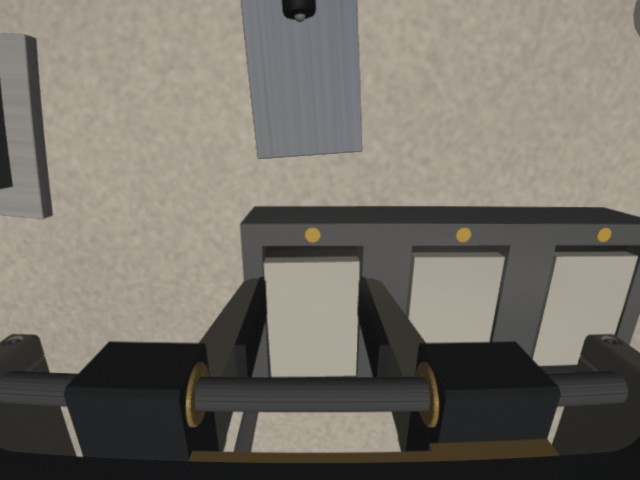

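No contact on the way down, and the tile is centred in its pocket (312,315). I'll release it, back out and check.

Run:
```python
from h import *
effector.release(); env.pause(.1)
X,Y=-.0147,.0004
env.movel(nc(X,Y,.075),rate=.08)
env.movel(nc(-.05,.05,.22),rate=.2); env.pause(.3)
C,p,d=shot('wrist','w10.png'); print(env.sense()['t'])
u,v,P=cloud(C,d); L=(P-PC)@RZ
for n,yc in (('c',0),('b',.08),('a',.16)):
    m=(abs(L[:,0])<.03)&(abs(L[:,1]-yc)<.021); Q=L[m];A=np.c_[Q[:,:2],np.ones(len(Q))];x=np.linalg.lstsq(A,Q[:,2],rcond=None)[0]
    print(n,m.sum(),np.degrees(x[:2]).round(2),np.median(Q[:,2]).round(4))
g=p.copy(); w=proj(C,[nc(-.045,-.03,.046),nc(.045,-.03,.046),nc(-.045,.19,.046),nc(.045,.19,.046)])
mask=np.zeros(p.shape[:2],np.uint8);cv2.fillConvexPoly(mask,cv2.convexHull(w.astype(np.int32)),1);g[mask==0]=0
for a,r in rects(C,g,.046,lambda h,s,v:(s<60)&(v>125),300): print(a,np.round(r[0],1),np.round(r[1],1),round(r[2],2), ((np.r_[np.array(r[0])/1000,0]-PC)@RZ*1000).round(1))
shot('top','t10.png')
```

```text
41.4083
c 2340 [33.67 -0.12] 0.0518
b 2013 [-0.03  0.04] 0.047
a 1640 [-0.04 -0.13] 0.047
[412. 262.] [538.8 104.9] [69.9 49.6] 4.62 [ -0.2 160.    0. ]
[340. 263.] [545.6  25. ] [70.9 49.7] 4.51 [ 0.3 79.8  0. ]
[266. 258.] [545.1 -56.5] [72.1 51.2] 2.3 [-6.7 -1.4  0. ]
```

View pics/w10.png

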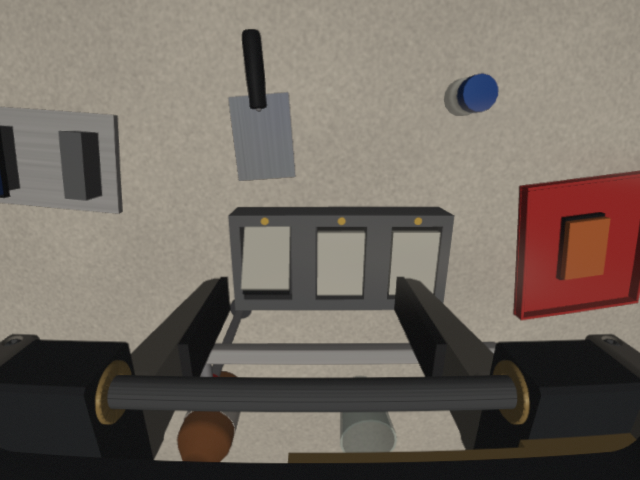

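View pics/t10.png

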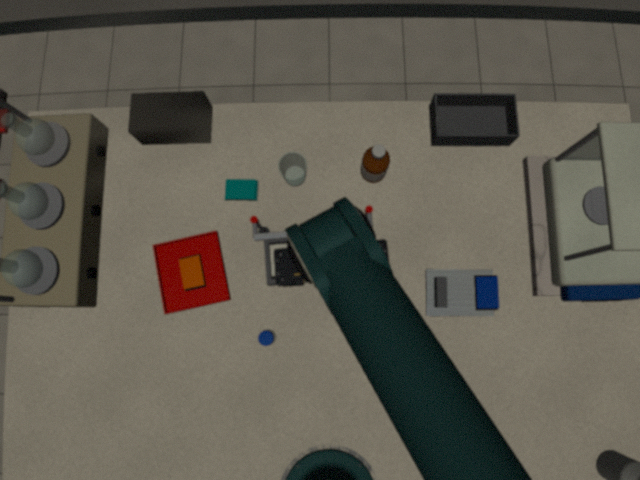

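The stock tile tipped on release: depth shows 33.7°, and its far end is raised (wrist px 266,258). I'll press the raised end back flat with the gripper leaned and closed.

Run:
```python
from h import *
L=np.radians(30); R=Rtool(YAW,L)
def st(m):
    s=env.sense(); print(m,s['ee_pos'].round(4),((s['wrist_force']-f0)@RZ).round(1),round(s['t'],1)); return s
effector.grasp(10); f0=env.sense()['wrist_force']
env.reach(nc(-.02,0,.14),R); st('h')
env.movel(nc(.010,0,.092),rate=.12); st('b')
env.movel(nc(.020,0,.080),rate=.08); st('c')
for z in np.arange(.076,.0505,-.002):
    env.movel(nc(.021,0,z),rate=.03); s=st(round(z,4))
    if np.linalg.norm(s['wrist_force']-f0)>18: print('STOP'); break
```

```text
h [ 0.5327 -0.056   0.1407] [-0.2 -0.7 -0.6] 43.7
b [ 0.5623 -0.0534  0.0923] [ 0.6  0.3 -0.5] 44.5
c [ 0.5716 -0.053   0.0802] [ 0.4 -1.1 -1. ] 44.8
0.076 [ 0.5724 -0.0531  0.0762] [ 0.2 -1.  -0.9] 45.1
0.074 [ 0.5725 -0.0529  0.0741] [-0.1 -0.9 -1.5] 45.3
0.072 [ 0.5725 -0.0529  0.0718] [-0.  -1.3 -0.7] 45.6
0.07 [ 0.5725 -0.0529  0.0698] [ 1.2 -1.  -1.1] 45.8
0.068 [ 0.5725 -0.0529  0.0678] [ 1.1 -1.1 -1.2] 46.1
0.066 [ 0.5725 -0.0529  0.0658] [ 0.3 -0.7 -1.1] 46.3
0.064 [ 0.5725 -0.0529  0.0638] [ 0.7 -0.4 -1.1] 46.6
0.062 [ 0.5725 -0.0529  0.0618] [-0.9 -0.3 -1. ] 46.8
0.06 [ 0.5725 -0.0529  0.0598] [ 1.3 -0.6  0.1] 47.1
0.058 [ 0.5725 -0.0529  0.0578] [ 0.5 -1.3 -0.9] 47.3
0.056 [ 0.5725 -0.0529  0.0558] [ 0.6 -1.3 -1. ] 47.6
0.054 [ 0.5725 -0.0529  0.0538] [ 1.   0.1 -1.1] 47.8
0.052 [ 0.5725 -0.0529  0.0518] [-0.1 -0.8 -2.2] 48.1
```

```bash
cat > chk.py <<'E'
from h import *
C,p,d=shot('wrist','chk%.0f.png'%(env.sense()['t']*10)); print(env.sense()['t'])
u,v,P=cloud(C,d); L=(P-PC)@RZ
for n,yc in (('c',0),('b',.08),('a',.16)):
    m=(abs(L[:,0])<.03)&(abs(L[:,1]-yc)<.021); Q=L[m];A=np.c_[Q[:,:2],np.ones(len(Q))];x=np.linalg.lstsq(A,Q[:,2],rcond=None)[0]
    print(n,m.sum(),np.degrees(x[:2]).round(2),np.median(Q[:,2]).round(4))
g=p.copy(); w=proj(C,[nc(-.045,-.03,.046),nc(.045,-.03,.046),nc(-.045,.19,.046),nc(.045,.19,.046)])
mask=np.zeros(p.shape[:2],np.uint8);cv2.fillConvexPoly(mask,cv2.convexHull(w.astype(np.int32)),1);g[mask==0]=0
for a,r in rects(C,g,.046,lambda h,s,v:(s<60)&(v>125),300): print(a,np.round(r[0],1),np.round(r[1],1),round(r[2],2), ((np.r_[np.array(r[0])/1000,0]-PC)@RZ*1000).round(1))
E
python3 - <<'E'
from h import *
env.movel(nc(.015,0,.075),rate=.1)
env.reach(nc(-.02,0,.14),Rtool(YAW,np.radians(30)))
env.reach(nc(-.05,.05,.22),Rtool(YAW)); env.pause(.2)
import chk
E
ls -t pics|head -1
```

```text
50.45
c 1988 [ 0.12 -0.06] 0.047
b 1841 [0.09 0.06] 0.047
a 1939 [ 0.34 -0.74] 0.047
[414. 263.] [539. 105.] [71.4 49.6] 4.63 [1.000e-01 1.601e+02 0.000e+00]
[343. 261.] [545.7  25.1] [72.2 49.6] 4.69 [ 0.4 79.9  0. ]
[266. 262.] [551.3 -55. ] [71.  49.6] 4.66 [-0.4 -0.4  0. ]
chk504.png
```

View pics/chk504.png

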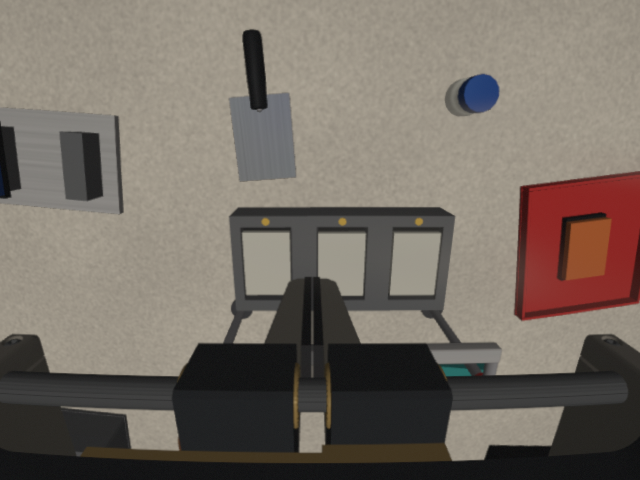

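All three white tiles are flush in their pockets (266, 343 and 414, v≈262). Orange is flat in the tray (585,247) and the gripper is clear, so I'm handing in.

```bash
python3 -c "
from h import *
print(workorder.finish_job())"
```

```text
the job is handed in; nothing more can be done
None
```

The orange tile is out of the right pocket and flat, face up, in the red return tray. The stock white tile is seated in its place. I handed the job in shortly after 50.5 s of the 72 s allowed, and the interface gave no verdict.

- **Orange tile:** I pressed its near edge and it tipped to 35.8° by depth measurement. I gripped it with the gripper leaned 30° rather than 36° because of joint limits. I then set it down in the tray and released it. It showed as flat in the wrist and scene pictures, but I did not measure its tilt there.
- **Stock white tile:** My flat drop-in did not hold. Released about 6–7 mm above the pocket floor, the tile tipped back to 33.7°. I pressed its raised end down with the closed, leaned gripper, using almost no force, and it went flat.

**Last checks (wrist camera):**

| Pocket | Tilt | Top face height | Position |
|---|---|---|---|
| Right (stock white) | about 0.1° | 47 mm | within 0.6 mm of the measured pocket point |
| Middle | about 0.1° | 47 mm | within 0.5 mm of its pocket point |
| Left | 0.8° fitted | 47 mm | within 0.2 mm of its pocket point |

- **Height reading:** All three faces read 47 mm where 46 mm was expected. The same 1 mm shows on the two tiles that were never moved, so I took it as camera error.
- **Left tile tilt:** This tile was not touched and read 0.1° earlier, so I read the 0.8° as measurement noise. It is within the limit anyway.
- **Lamp and bystanders:** I saw no sign of contact with the lamp in the wrist force readings. In the last pictures that showed them, the bystanders looked to be where they started.

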